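Centre the porcelain tea caddy on the scale and tare it

ROBOT

A 7-joint arm with a two-finger parallel gripper is mounted at the origin on the work surface. World frame = base frame: x ahead of the robot, y to its left, z up, the work surface at z = 0. Lengths are in m, angles in rad, forces in N, time in s.
With the tool pointing down it reaches from about 0.4 to 0.85 m from the base axis. Payload 4.5 kg.
Tool frame: the origin (TCP) lies between the finger pads; the fingertips stand 25 mm ahead of it and the grasp point (between the pads) lies 6 mm ahead of it; x points along the fingers, y is the direction in which the jaws open and shut, and the axes are right-handed (so a half turn about x gives the same grasp; the last joint's range is limited). The gripper opens to 88 mm and grips with 3 to 60 N. Pads are 18 mm wide; open, the fingers measure 123 mm over their backs; the gripper's body (75 mm by 187 mm) begins 45 mm behind the grasp point.
Start: joints at [1.231, 0.689, -0.195, 1.565, 0.157, 0.902, -0.215], TCP at [0.228, -0.582, 0.225] pointing down, gripper open.
Joint ranges: [-3.01, 3.01], [-0.46, 2.08], [-1.47, 1.51], [0.13, 2.56], [-1, 4.14], [0.04, 2.09], [-2.66, 2.66]. Speed limits (rad/s): [2.57, 2.57, 3.14, 3.14, 3.14, 3.14, 3.14].

INTERFACE

Orientations are given as a unit quaternion [w, x, y, z].
In Python, from plant import * gives the robot as it stands. Calls block until the motion is done:
- movep(position, orientation): joint-space move of the TCP to a pose.
- movel(position, rotation=None, rate=0.15, f_stop=None): straight line of the TCP; rotation=None keeps the orientation; rate is the mean speed in m/s. With f_stop (N) it stops when the force on the tool has changed by that much, and returns True; else False.
- move_j(angles): joint-space move.
- set_gripper(opening, squeeze=None): finger opening in m; squeeze is the grip in N (None keeps the last); returns when the fingers have stopped.
- pause(seconds).
- ik(position, orientation): joint angles nearest the present ones, or None.
- get_obs(): the state.
- grab_frame(name): name is "side" or "top"; returns a dict with "frame" (384x512x3 uint8, red, green, blue), "fx", "fy", "cx", "cy" (pixels), "distortion" ([k1, k2, p1, p2, k3] as OpenCV has them; the pictures are not rectified), "extrinsics" (4x4, takes a point from world to camera coordinates). Camera axes: x right, y down, z forward; pixel columns grow to the right and rows downward; lengths in m; the calibration is good to about 2 mm. A picture is of the moment at which its call begins. There is no depth.
A pose or a line that the arm cannot do raises PlanningError and nothing moves.
- sign_off(): hands the job in, once; it reports no verdict.
The state is a dict: "time": time; "joint_positions": joint angles; "qd": joint speeds; "joint_efforts": joint torques, N m; "eef_pos": TCP position; "orientation": TCP orientation; "ft_force": force on the tool from outside, world axes, zero at the start; "wrist_torque": the same for the moment, N m; "gripper_width": finger opening in m.
Only numpy, scipy, OpenCV 4.12 (cv2) and the standard library are available. Lean on these libraries where they do the work, as an engineer would, in place of code of your own. Each camera call takes 0.05 s, during which the arm holds its last target. There are 200 camera calls.

TASK

Before it is filled with tea, the open porcelain caddy has to stand in the middle of the scale's round pan: tap it there lightly with the fingertips from outside, keeping it upright on the pan and never gripping or lifting it, as it is fragile and wobbles on its narrow foot. Then, with the caddy left standing in the middle, press the tare key (the rectangular one) fully down and let go of it, without pressing the round power key. Leave the other things on the table where they are.

Things in the scene. Friction and masses are not known exactly. Their poses are not given: they have to be found in the camera images.
- caddy: open white porcelain tea caddy off-centre on the scale's pan; about 0.22 kg, round, 78 mm tall: foot 30 mm across, belly (its widest) 58 mm across from 30 to 38 mm up, neck 42 mm at 65 to 70 mm, mouth 45 mm. Origin: centre of the foot's underside, z up. Friction on the pan about 0.4: pushed slowly (under 5 cm/s) at belly height or lower it slides, pushed at the neck or struck fast it may tip
- pan_center (a point): centre of the top face of the scale's flat, round steel pan, 120 mm in diameter, 42 mm above the table; z up, x from the scale's front (key side, towards the robot) to its back, y to the left seen from the front. The scale stays put; its housing, 190 mm long, 152 mm wide and 32 mm high, reaches 125 mm in front of this point and 65 mm behind
- tare_top (a point): centre of the top of the tare key: rectangular, light grey, 22 mm (x) by 30 mm (y), at the scale's front, right of the display seen from the robot, 95 mm in front of the pan's centre and 52 mm to its right, 39 mm above the table, 7 mm proud of the housing; goes straight down 4 mm
- tare (a joint): how far the tare key is pressed: 0 up, 0.004 m fully down; a spring (about 1.2 N to start, 4 N fully down) returns it
- power_top (a point): centre of the top face of the power key: round, light grey, 16 mm in diameter, to the left of the display, 104 mm from the tare key; not to be pressed
- power (a joint): how far the power key is pressed: 0 up, 0.004 m fully down
- filled_caddy: a like caddy with its lid on, 101 mm tall, 58 mm across, standing on the table to the left of the scale; origin under its centre
- loose_lid: the lid of the open caddy, 47 mm across, 31 mm tall, on the table to the right of the scale; origin under its centre
- scoop: steel tea scoop lying on the table to the left of the scale, 125 mm long (bowl at its +x end), 17 mm high; origin on the table under its middle
- gift_box: dark red card gift box, 85 x 85 x 62 mm, on the left of the table; origin under its centre
- gift_box_2: dark red card gift box, 85 x 85 x 62 mm, on the right of the table; origin under its centre
- phone: black telephone lying flat on the right of the table, 150 x 73 x 8 mm; origin under its centre
- marker: black marker pen lying to the right of and before the scale, 125 mm long, 16 mm thick; origin on the table under its middle

How it is judged:
On the way, in this order (a step that is already met when the one before it is completed fails the run):
1. the caddy stands still, upright and untouched in the middle of the pan (within 7 mm) (horizontal distance between caddy and pan_center below 0.007 m and angle between caddy's own z axis and vertical below 0.05 rad and linear speed of caddy below 0.01 m/s and contact force between each of the arm, the fingers and caddy below 0.1 N), for 0.2 s.
2. the tare key is fully down (3 mm or more) while the caddy stands in the middle, untouched (value of joint tare above 0.003 m and horizontal distance between caddy and pan_center below 0.007 m and contact force between the fingers and caddy below 0.1 N), for 0.05 s.
At the end, for the whole second after the job is handed in: The caddy stands upright and at rest on the pan with the centre of its foot within 7 mm of the pan's centre, the tare key has been pressed (3 mm or more) after that and is up again, and the power key is up (horizontal distance between caddy and pan_center below 0.007 m and z of caddy in the frame of pan_center between -0.003 and 0.003 m and angle between caddy's own z axis and vertical below 0.05 rad and linear speed of caddy below 0.01 m/s and value of joint each of tare, power below 0.001 m); the robot touches nothing.
It fails at once if the caddy is lifted (more than 10 mm off the pan), knocked off the pan, or tipped (leans more than 0.35 rad, 20 degrees) (z of caddy in the frame of pan_center above 0.01 m or z of caddy in the frame of pan_center below -0.01 m or angle between caddy's own z axis and vertical above 0.35 rad).
It fails at once if the caddy is struck or gripped with more than 15 N (contact force between any of the fingers, the arm and caddy above 15 N).
It fails at once if the tare key is pressed while the caddy is not in the middle (more than 7 mm off) (value of joint tare above 0.002 m and horizontal distance between caddy and pan_center above 0.007 m).
It fails at once if the power key is pressed (value of joint power above 0.0015 m).
It fails at once if another thing on the table is displaced by more than 20 mm (distance of any of filled_caddy, loose_lid, scoop, gift_box, gift_box_2, phone, marker from where it was at the start of the episode above 0.02 m).
It also fails if it takes over 51 s, if anything falls off the work surface, if the arm or the gripper's body presses on something with over 40 N, if the wrist force passes 120 N, or if a joint passes its speed limit or range.

## Working session

There is one attempt and no reset: what is moved stays moved. The work goes in short steps, each a Python script; the robot and the scene stay as the last script left them, time stands still between calls to the robot, and variables do not carry over. Pictures are saved under pics/ and viewed, about 8 in all and at most 12, crops included, and the job is handed in when it is done.

```bash
mkdir -p pics; ls
cat > h.py <<'E'
from plant import *
import numpy as np, cv2
def snap(n,fn=None):
    f=grab_frame(n)
    if fn: cv2.imwrite('pics/'+fn,f['frame'][:,:,::-1])
    return f
def K(f): return np.array([[f['fx'],0,f['cx']],[0,f['fy'],f['cy']],[0,0,1.]])
def ray(f,uv):
    p=cv2.undistortPoints(np.array([[uv]],float),K(f),np.array(f['distortion']))[0,0]
    E=np.array(f['extrinsics']);R=E[:3,:3];return -R.T@E[:3,3],R.T@np.array([p[0],p[1],1])
def onz(f,uv,z):
    c,d=ray(f,uv);return c+d*(z-c[2])/d[2]
def proj(f,P):
    E=np.array(f['extrinsics']);return cv2.projectPoints(np.array(P,float).reshape(-1,3),cv2.Rodrigues(E[:3,:3])[0],E[:3,3],K(f),np.array(f['distortion']))[0][:,0]
E
python3 - <<'E'
from h import *
a=snap('top','top0.png');b=snap('side','side0.png')
for f in(a,b):
    print(ray(f,(256,192)),f['fx'])
o=get_obs();print(o)
E
```

```text
pics
(array([ 0.23247215, -0.00437008,  1.27198201]), array([ 0.22979216, -0.00695355, -0.9732229 ])) 406.7502658664334
(array([ 0.44753955, -0.67009817,  0.73193501]), array([ 0.0674977 ,  0.69439743, -0.71642232])) 370.6779469889263
{'time': 0.1, 'joint_positions': array([ 1.2308122 ,  0.68989053, -0.19453986,  1.5661896 ,  0.15729823,
        0.9025293 , -0.21511435]), 'qd': array([-3.94846745e-04, -8.16597648e-04,  5.49961348e-05, -3.18617453e-03,
        9.39711976e-04,  3.56428503e-04,  1.04695799e-03]), 'joint_efforts': array([-2.65305942e-03, -5.28496134e+01, -1.27141111e+00, -1.53834665e+01,
       -5.25817007e-02,  2.00795541e-03,  3.44322859e-05]), 'eef_pos': array([ 0.22797141, -0.58132386,  0.22431018]), 'orientation': array([-0.13085272, -0.6946447 , -0.13196512,  0.69493274]), 'ft_force': array([-0.08287688,  0.1717069 , -0.47278715]), 'wrist_torque': array([ 0.01620491, -0.01160842, -0.01212558]), 'gripper_width': 0.08798525314587707}
```

View pics/top0.png

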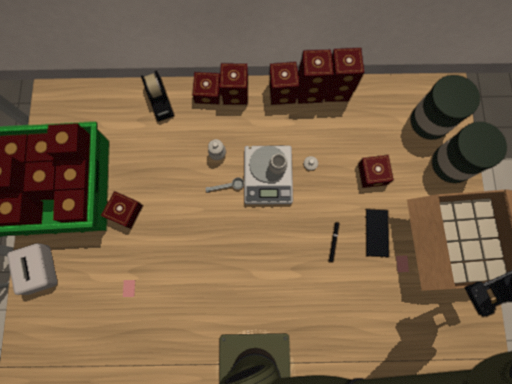

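View pics/side0.png

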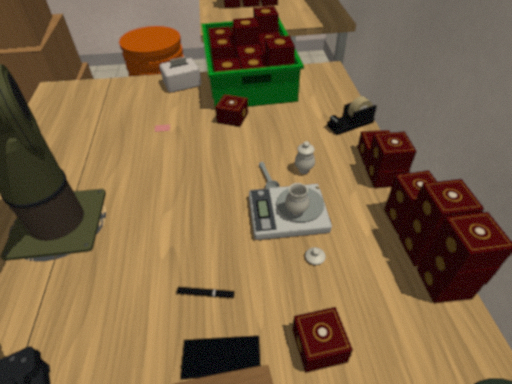

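The top view shows the scale at about (268,175), with the caddy at (277,160), to the right of and behind the pan centre. The filled caddy is at (216,150), the scoop at (225,186), the lid at (311,163) and the marker at (334,242). I'll enlarge the scale in both views.

Run:
```python
import cv2,numpy as np
a=cv2.imread('pics/top0.png')[135:215,225:325];b=cv2.imread('pics/side0.png')[170:250,240:340]
f=lambda i:cv2.resize(i,(400*2,320*2)[:2],interpolation=cv2.INTER_CUBIC)[:, :]
m=np.hstack([cv2.resize(a,(400,320),interpolation=cv2.INTER_CUBIC),cv2.resize(b,(400,320),interpolation=cv2.INTER_CUBIC)])
cv2.imwrite('pics/z.png',m)
```

```text
(no output)
```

View pics/z.png

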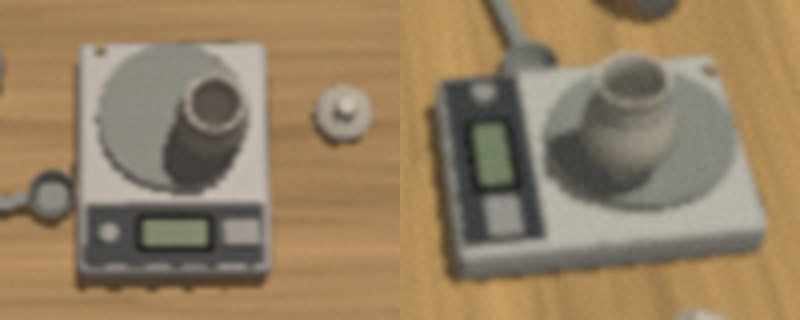

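```bash
cat >> h.py <<'E'
from scipy.optimize import least_squares
def edge(f,c,z,r0,r1,angs,sgn=0):
    """radial max-gradient points about c on plane z; sub-pixel by bilinear sampling"""
    g=cv2.GaussianBlur(f['frame'],(0,0),.6).astype(np.float32).sum(2)/3
    rs=np.arange(r0,r1,.0005);out=[]
    for t in angs:
        P=np.c_[c[0]+rs*np.cos(t),c[1]+rs*np.sin(t),0*rs+z]
        uv=proj(f,P).astype(np.float32)
        v=cv2.remap(g,uv[:,:1],uv[:,1:],cv2.INTER_LINEAR)[:,0]
        d=np.gradient(cv2.GaussianBlur(v[:,None],(1,9),1.5)[:,0]);d=np.abs(d) if sgn==0 else sgn*d
        i=d.argmax();out.append((P[i,0],P[i,1],d[i]*10,t))
    return np.array(out)
def circ(p,R):
    s=least_squares(lambda x:np.hypot(p[:,0]-x[0],p[:,1]-x[1])-R,p[:,:2].mean(0),loss='soft_l1',f_scale=.001)
    return s.x,np.sqrt(np.mean(s.fun**2))
E
python3 - <<'E'
from h import *
a=snap('top');b=snap('side')
T=lambda u,v:((u+.5)/4-.5+225,(v+.5)/4-.5+135)
S=lambda u,v:((u-400+.5)/4-.5+240,(v+.5)/4-.5+170)
p0=lambda f,uv,z:onz(f,uv,z).round(4)
print('mouth',p0(a,T(214,103),.078),p0(b,S(634,77),.078))
print('tare',p0(a,T(242,232),.039),p0(b,S(503,215),.039))
print('power',p0(a,T(109,232),.039),p0(b,S(484,94),.039))
print('corners top',[p0(a,T(*q),.032) for q in((81,43),(266,43),(268,272),(81,270))])
print('pan rough',p0(a,T(172,117),.042))
c=onz(a,T(172,117),.042)[:2]
for n,f in(('top',a),('side',b)):
    for k in range(2):
        e=edge(f,c if k==0 else x,.042,.05,.07,np.radians(np.arange(-175,180,10)),1)
        x,r=circ(e,.06)
    print(n,'pan',x,r);print(np.c_[np.degrees(e[:,3]),(np.hypot(e[:,0]-x[0],e[:,1]-x[1])*1e3),e[:,2]].round(1).tolist())
print('lid',p0(a,T(344,112),.02),'filled',p0(a,(216,146),.09),'scoop',p0(a,(237,184),.01),p0(a,(207,189),.01))
print('marker',p0(a,(336,224),.01),p0(a,(332,261),.01))
E
```

```text
mouth [ 0.6132 -0.0826  0.078 ] [ 0.6137 -0.0397  0.078 ]
tare [ 0.5201 -0.1038  0.039 ] [ 0.5229 -0.1063  0.039 ]
power [ 5.218e-01 -3.000e-04  3.900e-02] [ 0.5243 -0.0042  0.039 ]
corners top [array([0.6801, 0.02  , 0.032 ]), array([ 0.6777, -0.129 ,  0.032 ]), array([ 0.4895, -0.1236,  0.032 ]), array([0.4934, 0.022 , 0.032 ])]
pan rough [ 0.6136 -0.0514  0.042 ]
top pan [ 0.61191254 -0.05041297] 0.0036000178963081974
[[-175.0, 62.4, 53.1], [-165.0, 64.4, 52.7], [-155.0, 62.9, 63.9], [-145.0, 61.9, 59.8], [-135.0, 61.9, 70.0], [-125.0, 59.8, 67.0], [-115.0, 59.3, 63.5], [-105.0, 58.8, 54.6], [-95.0, 60.8, 49.6], [-85.0, 51.8, 36.5], [-75.0, 56.9, 50.7], [-65.0, 56.9, 55.8], [-55.0, 52.4, 43.1], [-45.0, 63.4, 25.4], [-35.0, 63.9, 32.7], [-25.0, 62.0, 16.7], [-15.0, 68.5, 5.4], [-5.0, 69.0, 3.0], [5.0, 69.1, 0.8], [15.0, 59.6, 7.0], [25.0, 61.6, 23.4], [35.0, 61.1, 25.1], [45.0, 60.6, 26.4], [55.0, 60.2, 26.7], [65.0, 58.7, 27.1], [75.0, 58.7, 28.2], [85.0, 59.7, 28.1], [95.0, 59.7, 32.8], [105.0, 59.1, 37.2], [115.0, 59.6, 43.6], [125.0, 60.6, 47.4], [135.0, 60.6, 51.7], [145.0, 60
[... 350 characters left out ...]
-75.0, 61.3, 37.9], [-65.0, 60.2, 40.2], [-55.0, 60.5, 34.4], [-45.0, 59.4, 34.0], [-35.0, 59.8, 32.2], [-25.0, 60.7, 31.0], [-15.0, 60.1, 19.9], [-5.0, 59.0, 7.7], [5.0, 65.9, 2.9], [15.0, 60.3, 7.5], [25.0, 61.3, 17.7], [35.0, 62.3, 23.0], [45.0, 63.3, 19.6], [55.0, 64.8, 17.4], [65.0, 62.8, 31.2], [75.0, 67.9, 19.3], [85.0, 67.5, 19.0], [95.0, 59.6, 22.6], [105.0, 56.7, 19.5], [115.0, 61.3, 22.1], [125.0, 61.5, 22.0], [135.0, 60.1, 25.6], [145.0, 59.7, 27.9], [155.0, 59.3, 33.7], [165.0, 60.0, 36.9], [175.0, 59.5, 55.3]]
lid [ 0.6224 -0.1908  0.02  ] filled [0.6586 0.1075 0.09  ] scoop [0.5578 0.047  0.01  ] [0.5428 0.1429 0.01  ]
marker [ 0.4235 -0.2621  0.01  ] [ 0.3093 -0.2427  0.01  ]
```

```bash
cat >> h.py <<'E'
T=lambda u,v:((u+.5)/4-.5+225,(v+.5)/4-.5+135)
S=lambda u,v:((u-400+.5)/4-.5+240,(v+.5)/4-.5+170)
E
python3 - <<'E'
from h import *
a=snap('top');b=snap('side')
for n,f,m,A in(('top',a,T(214,103),np.r_[25:186:5]),('side',b,S(634,77),np.r_[-110:-10:5,120:180:5])):
    x=np.array([.615,-.053])
    for k in range(3): e=edge(f,x,.042,.053,.067,np.radians(A),1);x,r=circ(e,.06)
    print(n,'pan',x,r)
    y=onz(f,m,.12)[:2];print('mouth click',y)
    e=edge(f,y,.12,.017,.028,np.radians(np.r_[0:360:10]),-1)
    q,r=circ(e,.0225);print('mouth fit',q,r,'rel',q-x, 'click rel',y-x)
E
```

```text
top pan [ 0.61172321 -0.05024919] 0.0010447315047464206
mouth click [ 0.59977121 -0.07983513]
mouth fit [ 0.60121281 -0.08064835] 0.0026546024638954883 rel [-0.0105104  -0.03039915] click rel [-0.011952   -0.02958594]
side pan [ 0.61492091 -0.0581577 ] 0.0005639310674733864
mouth click [ 0.60303184 -0.08023283]
mouth fit [ 0.60290632 -0.08042289] 0.0024392564191473578 rel [-0.01201459 -0.02226519] click rel [-0.01188908 -0.02207513]
```

The caddy is about 13 mm in front of the pan centre and 25 mm to its right. I'll push it with a slightly open finger pair, which cradles the belly at two points. The tool leans so that the fingertips touch at or just below belly height. The first push stops short on purpose.

```bash
cat >> h.py <<'E'
from scipy.spatial.transform import Rotation as Ro
def orient(d,th,flip=False):
    d=np.array([d[0],d[1],0.])/np.hypot(*d[:2]);Z=np.array([0,0,1.])
    x=-np.cos(th)*Z+np.sin(th)*d; z=np.cos(th)*d+np.sin(th)*Z
    if flip: z=-z
    q=Ro.from_matrix(np.c_[x,np.cross(z,x),z]).as_quat();return q[[3,0,1,2]],x
def tcp(tip,x): return np.array(tip)-.025*x
E
python3 - <<'E'
from h import *
C=np.array([.6015,-.0803]);G=np.array([.615,-.055]);d=(G-C)/np.linalg.norm(G-C);th=np.radians(15)
zt=.042+.025
q0=get_obs()['joint_positions']
for fl in(False,True):
    q,x=orient(d,th,fl);js=[ik(tcp([*(p),z],x),q) for p,z in((C-.065*d,.16),(C-.065*d,zt),(G-.036*d,zt))]
    print(fl,[None if j is None else (j-q0).round(2) for j in js])
    if any(j is None for j in js): continue
    best=(q,x,np.abs(js[0]-q0).max()) if 'best' not in dir() or np.abs(js[0]-q0).max()<best[2] else best
q,x,_=best
set_gripper(.03)
movep(tcp([*(C-.065*d),.16],x),q);print(get_obs()['time'])
movel(tcp([*(C-.065*d),zt],x))
f=snap('top');g=snap('side')
cv2.imwrite('pics/pre.png',np.hstack([cv2.resize(f['frame'][115:215,225:325],(400,400)),cv2.resize(g['frame'][150:250,240:340],(400,400))])[:,:,::-1])
print(get_obs()['time'],get_obs()['eef_pos'],get_obs()['ft_force'],get_obs()['gripper_width'])
E
```

```text
False [array([-1.15,  0.04,  0.61,  0.24, -0.95, -0.1 , -2.42]), array([-1.05,  0.16,  0.43,  0.29, -1.02, -0.31, -2.32]), array([-1.16,  0.17,  0.45,  0.27, -1.05, -0.31, -2.4 ])]
True [array([-0.62,  0.03, -0.31,  0.21, -0.04, -0.26, -0.14]), array([-0.66,  0.17, -0.25,  0.27,  0.02, -0.46, -0.16]), array([-0.76,  0.18, -0.25,  0.25,  0.04, -0.46, -0.26])]
3.2333
4.1 [ 0.56874938 -0.14357191  0.09230889] [0.10551028 0.84553931 0.13931683] 0.030105733850910102
```

View pics/pre.png

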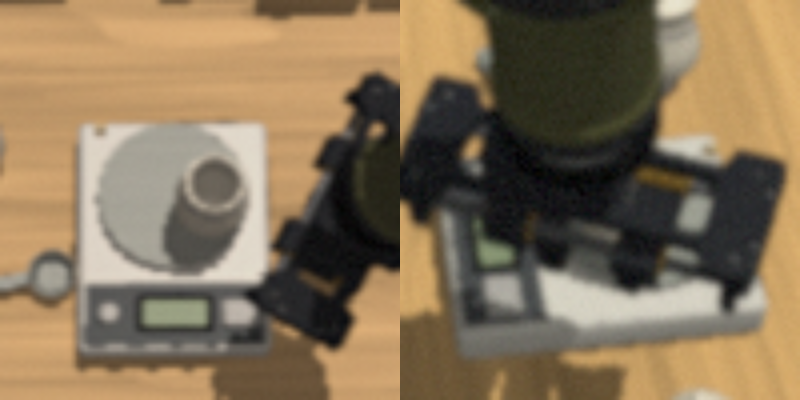

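The hand is to the right of the caddy, facing it squarely, with the caddy's mouth at about (214,184) in the enlarged crop and untouched. Now the first slow push.

```bash
cat > look.py <<'E'
from h import *
def look(pic=None,refs=((.6117,-.0533),(.6149,-.0567))):
    out=[]
    fs=[snap('top'),snap('side')]
    if pic: cv2.imwrite('pics/'+pic,np.hstack([cv2.resize(fs[0]['frame'][115:215,225:325],(400,400)),cv2.resize(fs[1]['frame'][150:250,240:340],(400,400))])[:,:,::-1])
    return fs
E
python3 - <<'E'
from look import *
C=np.array([.6015,-.0803]);G=np.array([.615,-.055]);d=(G-C)/np.linalg.norm(G-C);th=np.radians(15);zt=.067
q,x=orient(d,th,True)
movel(tcp([*(G-.036*d),zt],x),rate=.025)
o=get_obs();print(o['time'],o['eef_pos']-tcp([*(G-.036*d),zt],x),o['ft_force'])
a=snap('top')
movel(tcp([*(G-.08*d),zt],x),rate=.06)
movel(tcp([*(G-.15*d),.2],x),rate=.25)
fs=look('p1.png');print(get_obs()['time'])
cv2.imwrite('pics/p1top.png',fs[0]['frame'][:,:,::-1]);cv2.imwrite('pics/p1side.png',fs[1]['frame'][:,:,::-1])
E
```

```text
6.5583 [-3.04947170e-05 -1.48461591e-04 -2.15228752e-05] [-1.81860169 -1.61108285  0.11683008]
8.3417
```

View pics/p1.png

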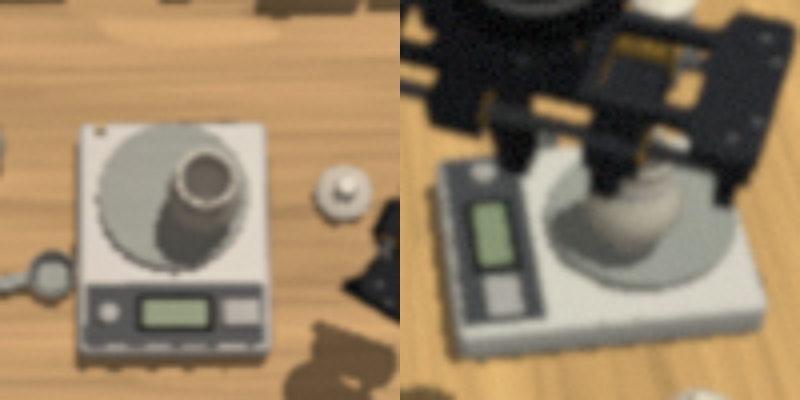

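After the first push the caddy is still upright. Its mouth moved from (214,184) to (206,178) in the top crop, less than planned, so I'll measure it and calibrate the push offset.

```bash
cat >> look.py <<'E'
def mouth(f,y0,z=.12):
    y=np.array(y0,float)
    for k in range(4):
        e=edge(f,y,z,.015,.029,np.radians(np.r_[0:360:10]),-1);y,r=circ(e,.0225)
    return y,r
E
python3 - <<'E'
from look import *
a=grab_frame('top')
a0=dict(a);a0['frame']=cv2.imread('pics/top0.png')[:,:,::-1].copy()
print('before',mouth(a0,(.601,-.0805)),'now',mouth(a,(.606,-.073)))
T2=lambda u,v:((u+.5)/4-.5+225,(v+.5)/4-.5+115)
for p in((214,184),(206,178)): print(onz(a,T2(*p),.12))
# dark-interior centroid of mouth (inside opening)
for f,n in((a0,'0'),(a,'1')):
    g=f['frame'].astype(int).sum(2)[155:180,265:290]/3
    cv2.imwrite(f'pics/m{n}.png',g); print(g[::2,::2].astype(int))
E
```

```text
before (array([ 0.60190315, -0.08115579]), np.float64(0.003817560693466556)) now (array([ 0.6051715 , -0.07467063]), np.float64(0.0032988082452255108))
[ 0.59899523 -0.07981214  0.12      ]
[ 0.6037493  -0.07401444  0.12      ]
[[135 134 135 136 155 124  90  83 113 149 174 183 183]
 [135 135 135 141 122  73  75  72  67  97 161 180 182]
 [136 137 125 138  96  79  81  81  78  72 133 174 184]
 [137 136 106 125  93  80  80  81  83  76 124 166 183]
 [137 138  91 106 112  80  85  83  77  93 139 156 184]
 [136 132  79  73 127 111  93  90  99 127 106 153 184]
 [136 107  67  71  70 100 107 113 107  87 100 165 184]
 [134  76  66  74  74  69  68  68  77  87 104 177 182]
 [118  64  63  67  75  78  77  75  80  79 141 183 182]
 [110  62  67  65  65  72  71  71  65  82 167 184 181]
 [113  62  62  64  62  63  63  65  60 132 183 181 182]
 [115  63  63  63  65  62  62  64  96 168 183 182 182]
 [136 100  58  60  62  62  66  93 148 183 180 182 182]]
[[155 156 162 162  94  81  82  90 147 167 197 211 210]
 [158 154 165 114  92  94  93  86  92 159 175 210 212]
 [160 137 144 106  95  94  96  93  90 148 161 200 212]
 [157 109 149 117  93  97  96  92  99 155 150 193 213]
 [160  97 101 154 105 100  98  97 150 142 144 190 212]
 [139  86  83 103 158 149 133 149 129 114 138 184 213]
 [100  78  89  82  82  98 103  82  98 112 153 200 213]
 [ 86  74  85  90  89  90  85  94 102 130 160 207 212]
 [ 72  73  75  82  88  87  91  87  88 148 176 211 211]
 [ 72  75  76  77  76  77  77  71  88 150 195 211 210]
 [ 73  76  74  73  72  73  72  77 140 172 211 210 212]
 [ 90  71  74  74  74  73  84 126 168 209 211 210 210]
 [134  82  71  72  73  78 113 164 210 208 209 209 211]][ WARN:0@1.434] global loadsave.cpp:1063 imwrite_ Unsupported depth image for selected encoder is fallbacked to CV_8U.
```

```bash
cat >> look.py <<'E'
def inner(f,y0,z=.12):
    y=np.array(y0,float)
    for k in range(5):
        e=edge(f,y,z,.010,.023,np.radians(np.r_[0:360:10]),1)
        s=least_squares(lambda v:np.hypot(e[:,0]-v[0],e[:,1]-v[1])-v[2],[*y,.018],loss='soft_l1',f_scale=.001);y=s.x[:2]
    return y,s.x[2],np.sqrt(np.mean(s.fun**2))
E
python3 - <<'E'
from look import *
a=grab_frame('top');a0=dict(a);a0['frame']=cv2.imread('pics/top0.png')[:,:,::-1].copy()
b=grab_frame('side');b0=dict(b);b0['frame']=cv2.imread('pics/side0.png')[:,:,::-1].copy()
print('before',inner(a0,(.600,-.0805)),inner(b0,(.602,-.0805)));C,r,s=inner(a,(.604,-.074));print('now',C,r,s)
G=np.array([.614,-.0525]);d=(G-C)/np.linalg.norm(G-C);print('dist',np.linalg.norm(G-C),d)
th=np.radians(15);q,x=orient(d,th,True);zt=.068
set_gripper(.006)
p=lambda s,z=zt:tcp([*(C+s*d),z],x)
movep(p(-.07,.14),q);movel(p(-.055),rate=.1)
s=-.055;movel(p(s:=-.034),rate=.04)
base=get_obs()['ft_force'];prev=C
for k in range(12):
    s+=.003;movel(p(s),rate=.02)
    f=snap('top');c,r,e=inner(f,prev);rem=(G-c)@d;prev=c if e<.003 else prev
    print(k,round(s,3),c.round(4),round(r,4),round(e,4),'rem',round(rem,4),(get_obs()['ft_force']-base).round(1),round(get_obs()['time'],1))
    if rem<.002: break
    if s>.0: break
    if rem>.009 : s+=.003
cv2.imwrite('pics/p2t.png',cv2.resize(f['frame'][115:215,225:325],(600,600))[:,:,::-1])
E
```

```text
before (array([ 0.60107143, -0.08074461]), np.float64(0.01742666086364618), np.float64(0.00046766148428601225)) (array([ 0.60311376, -0.0816912 ]), np.float64(0.016760936527813713), np.float64(0.0014187241470837643))
now [ 0.60463873 -0.07450458] 0.017273674043382033 0.0005072449312818667
dist 0.023913073532325208 [0.39147074 0.92019056]
0 -0.031 [ 0.6045 -0.0744] 0.0172 0.0005 rem 0.0239 [ 0.4 -1.1  0.5] 11.4
1 -0.025 [ 0.6053 -0.0733] 0.0165 0.0026 rem 0.0225 [ 0.5 -0.7 -0.1] 11.9
2 -0.019 [ 0.6043 -0.0748] 0.0184 0.0015 rem 0.0243 [-0.3  0.4 -0.5] 12.4
3 -0.013 [ 0.6072 -0.0691] 0.0182 0.0014 rem 0.0179 [ 0.3 -1.6 -0.3] 12.9
4 -0.007 [ 0.6099 -0.0637] 0.0184 0.0019 rem 0.0119 [ 1.  -0.7 -0.5] 13.4
5 -0.001 [ 0.6122 -0.0578] 0.0182 0.0011 rem 0.0056 [ 0.5 -1.2 -1.1] 13.9
6 0.002 [ 0.6138 -0.0551] 0.0181 0.0018 rem 0.0025 [ 0.2 -0.3 -0.8] 14.2
```

View pics/p2t.png

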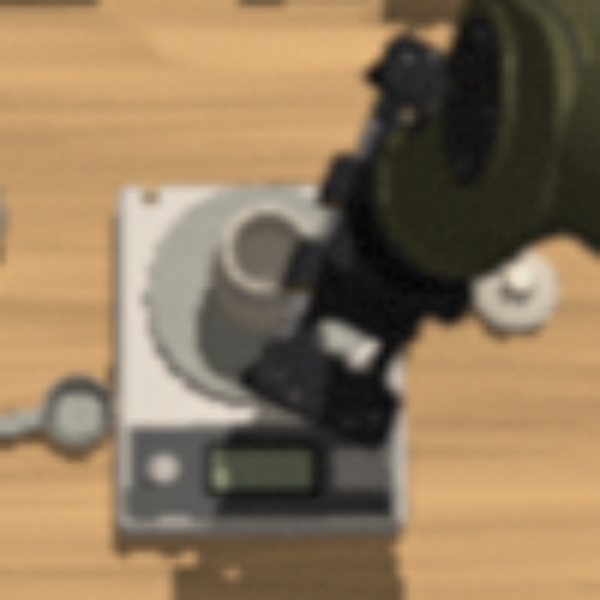

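The caddy slides steadily and upright, with its mouth at about (268,247) in this enlargement and the fingers behind it. I'll retreat and measure it with nothing in the way.

Run:
```python
from look import *
d=np.array([.39147,.92019]);C=np.array([.60464,-.0745]);q,x=orient(d,np.radians(15),True)
p=lambda s,z=.068:tcp([*(C+s*d),z],x)
movel(p(-.045),rate=.06);movel(p(-.13,.24),rate=.3)
a,b=look('p3.png')
cv2.imwrite('pics/p3top.png',a['frame'][:,:,::-1]);cv2.imwrite('pics/p3side.png',b['frame'][:,:,::-1])
for n,f,m in(('top',a,(.613,-.055)),('side',b,(.614,-.056))):
    print(n,'mouth',inner(f,m))
    for A in(np.r_[25:180:5],np.r_[-70:70:5],np.r_[-110:-10:5],np.r_[0:360:5]):
        y=np.array([.614,-.054])
        for k in range(3): e=edge(f,y,.042,.053,.067,np.radians(A),1);y,r=circ(e,.06)
        print('  pan',A[0],A[-1],y.round(4),round(r,4))
print(get_obs()['time'])
```

```text
top mouth (array([ 0.61414231, -0.05508979]), np.float64(0.017364590352334595), np.float64(0.0005166829836932911))
  pan 25 175 [ 0.612  -0.0502] 0.0009
  pan -70 65 [ 0.6151 -0.0523] 0.0029
  pan -110 -15 [ 0.6152 -0.052 ] 0.0015
  pan 0 355 [ 0.6125 -0.0514] 0.0022
side mouth (array([ 0.61170727, -0.04934901]), np.float64(0.020877353147295333), np.float64(0.0017368701335442151))
  pan 25 175 [ 0.6167 -0.0558] 0.0027
  pan -70 65 [ 0.6169 -0.0556] 0.0024
  pan -110 -15 [ 0.6146 -0.0584] 0.0004
  pan 0 355 [ 0.6147 -0.0582] 0.0021
16.0417
```

View pics/p3.png

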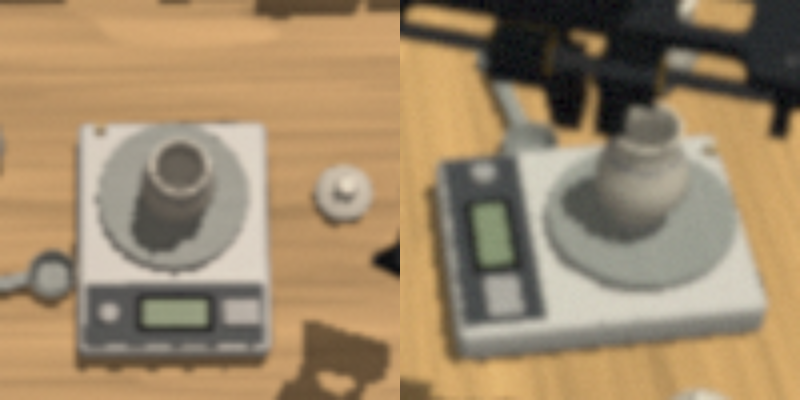

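Run:
```python
from look import *
q0=get_obs()['joint_positions'];best=None
for fl in(0,1):
    q,x=orient((1,0),0.,fl);j=ik(tcp([.40,-.13,.2],x),q)
    if j is not None and(best is None or abs(j-q0).max()<best[0]):best=(abs(j-q0).max(),q,x,fl)
print(best[0],best[3]);movep(tcp([.40,-.13,.2],best[2]),best[1]);set_gripper(0)
a,b=look('p4.png')
for n,f,m in(('top',a,(.614,-.055)),('side',b,(.615,-.056))):
    print(n,'mouth',inner(f,m),mouth(f,m)[0])
    for A in(np.r_[25:160:5,200:340:5],np.r_[30:80:5,-90:-30:5],np.r_[-110:-10:5]):
        y=np.array([.614,-.054])
        for k in range(3): e=edge(f,y,.042,.053,.067,np.radians(A),1);y,r=circ(e,.06)
        print('  pan',A[0],A[-1],y.round(4),round(r,4))
    # light keys: blobs brighter than dark panel
    for nm,g0 in(('tare',(.522,-.105)),('power',(.523,-.0015))):
        uv=proj(f,[[*g0,.039]])[0].round().astype(int);h=7
        g=f['frame'][uv[1]-h:uv[1]+h+1,uv[0]-h:uv[0]+h+1].astype(np.uint8)
        g=cv2.resize(cv2.cvtColor(g,cv2.COLOR_RGB2GRAY),None,fx=8,fy=8,interpolation=cv2.INTER_CUBIC)
        t,mk=cv2.threshold(g,0,255,cv2.THRESH_OTSU)
        nn,L,st,ce=cv2.connectedComponentsWithStats(mk);i=L[60,60]
        c=(ce[i]+.5)/8-.5-h+uv;print('  ',nm,onz(f,c,.039).round(4),'area',st[i,4]/64,t)
print(get_obs()['time'])
```

```text
1.1489677753333578 0
top mouth (array([ 0.61402918, -0.05487725]), np.float64(0.017458185413204715), np.float64(0.00041852155266914476)) [ 0.61497899 -0.05494271]
  pan 25 335 [ 0.6129 -0.0516] 0.0014
  pan 30 -35 [ 0.615  -0.0521] 0.0006
  pan -110 -15 [ 0.6154 -0.0518] 0.0016
   tare [ 0.5185 -0.1084  0.039 ] area 80.84375 118.0
   power [ 5.221e-01 -1.000e-04  3.900e-02] area 19.859375 115.0
side mouth (array([ 0.61639397, -0.05661497]), np.float64(0.016112986133819954), np.float64(0.0016595984318357234)) [ 0.61618963 -0.05583492]
  pan 25 335 [ 0.6148 -0.0581] 0.0023
  pan 30 -35 [ 0.6177 -0.0564] 0.0024
  pan -110 -15 [ 0.6146 -0.0584] 0.0005
   tare [ 0.523  -0.1066  0.039 ] area 90.796875 110.0
   power [0.5234 0.0135 0.039 ] area 91.453125 110.0
17.4833
```

View pics/p4.png

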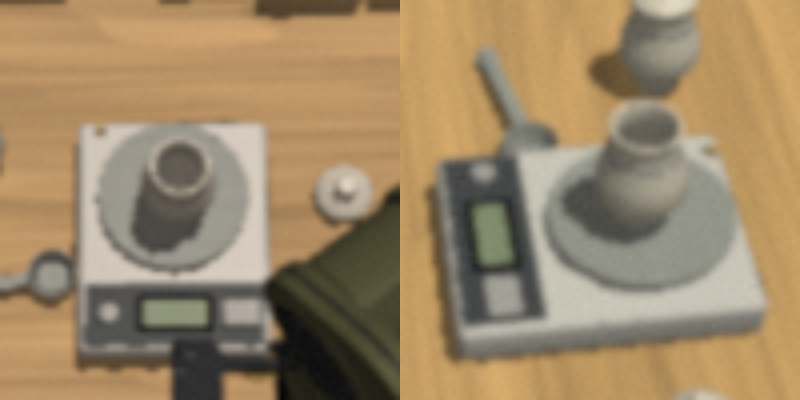

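With a clear view of both images, the mouth and pan centres agree to within about 3 mm (top: y about −2 to −3 mm; side: about +1 mm; x about 0). The caddy stands upright, so I'll press the tare key, with the force stop on.

Run:
```python
from look import *
x=np.array([0,0,-1.]);K_=(.5215,-.105)
p=lambda z:tcp([*K_,z],x)
movel(p(.09),rate=.15);movel(p(.045),rate=.06);pause(.2)
f0=get_obs()['ft_force']
r=movel(p(.032),rate=.015,f_stop=9);o=get_obs()
print('stop',r,'tip z',o['eef_pos'][2]-.025,(o['ft_force']-f0).round(2));pause(.2)
o=get_obs();print('tip z',o['eef_pos'][2]-.025,(o['ft_force']-f0).round(2))
movel(p(.06),rate=.05);print((get_obs()['ft_force']-f0).round(2))
movel(p(.13),rate=.15)
movel(tcp([.40,-.13,.2],x),rate=.2)
a,b=look('p5.png')
print(inner(a,(.614,-.055)),inner(b,(.616,-.056)),get_obs()['time'])
```

```text
stop False tip z 0.032073088393259876 [-0.81 -0.31  0.32]
tip z 0.03208162754293779 [-0.83  0.02  0.43]
[-0.97 -0.22 -0.1 ]
(array([ 0.61399952, -0.05497425]), np.float64(0.01738049709496004), np.float64(0.0004461210309284546)) (array([ 0.61661281, -0.05640219]), np.float64(0.0159958149947952), np.float64(0.0015024429634675279)) 23.3417
```

View pics/p5.png

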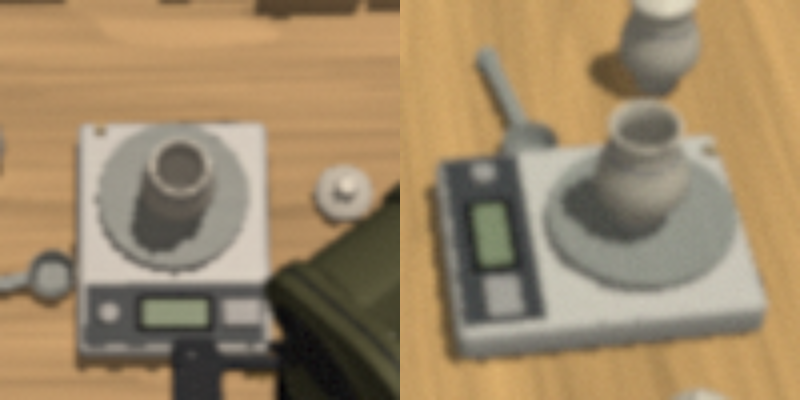

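The caddy hasn't moved and everything is in place, but there was no reaction force on the key. So the fingertips either missed it or don't reach as far as assumed. I'll lower to just above the key and look.

Run:
```python
from look import *
o=get_obs();print(Ro.from_quat(np.array(o['orientation'])[[1,2,3,0]]).as_matrix().round(2),o['gripper_width'])
x=np.array([0,0,-1.]);p=lambda z:tcp([.5215,-.105,z],x)
movel(p(.09),rate=.25);movel(p(.034),rate=.06)
a,b=look('p6.png');o=get_obs()
print(o['eef_pos'],o['time'],o['ft_force'])
T2=lambda P:((proj(a,P)-[225,115]+.5)*4-.5);S2=lambda P:((proj(b,P)-[240,150]+.5)*4-.5+[400,0])
P=[[.5215,-.105,z] for z in(.034,.059,.1)];print(T2(P).round(),S2(P).round())
```

```text
[[ 0. -0.  1.]
 [ 0.  1.  0.]
 [-1.  0.  0.]] 0.0005442298207176746
[ 0.52180229 -0.10498146  0.05937782] 25.3417 [0.78737634 0.16684012 0.28294985]
[[243. 312.]
 [245. 304.]
 [249. 291.]] [[500. 299.]
 [500. 272.]
 [500. 226.]]
```

View pics/p6.png

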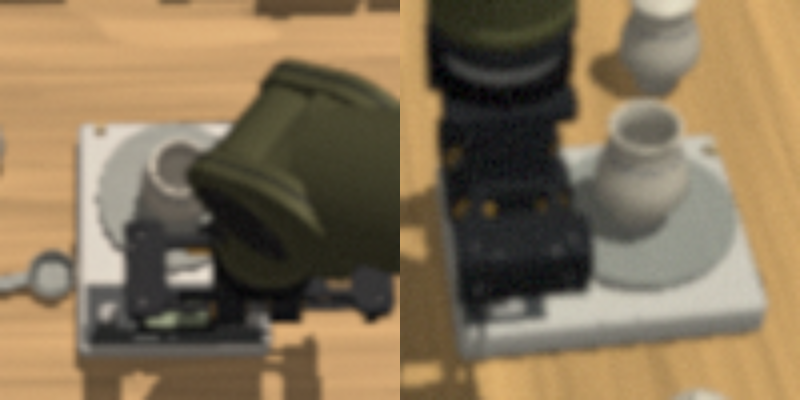

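Run:
```python
from look import *
b=grab_frame('side')
S2=lambda P:((proj(b,P)-[240,150]+.5)*4-.5+[400,0]).round()
C=np.array([.6015,-.0803]);G=np.array([.615,-.055]);d=(G-C)/np.linalg.norm(G-C);n=np.array([-d[1],d[0]])
q,x=orient(d,np.radians(15),True)
for off in(0,.015,.03):
    t=np.r_[G-.15*d,.2]-off*x
    print(off,S2([t,t+np.r_[n,0]*.02,t-np.r_[n,0]*.02]).tolist())
    t=np.r_[C-.065*d,.067]-off*x
    print('  pre',S2([t,t+np.r_[n,0]*.02,t-np.r_[n,0]*.02]).tolist())
```

```text
0 [[569.0, 208.0], [530.0, 198.0], [608.0, 219.0]]
  pre [[593.0, 297.0], [560.0, 288.0], [626.0, 307.0]]
0.015 [[567.0, 193.0], [528.0, 183.0], [607.0, 204.0]]
  pre [[592.0, 286.0], [558.0, 277.0], [626.0, 296.0]]
0.03 [[565.0, 177.0], [525.0, 167.0], [606.0, 188.0]]
  pre [[591.0, 274.0], [557.0, 265.0], [625.0, 284.0]]
```

The projections show the real fingertips are about 27 mm short of nominal. That also explains the push offset, because the contact was in fact near the neck. The caddy survived that, and the tips are still above the key. I'll make a guarded descent to feel for the key, then press it.

Run:
```python
from look import *
x=np.array([0,0,-1.]);p=lambda z:tcp([.5215,-.105,z],x)
pause(.1);f0=get_obs()['ft_force'];z=.034
while z>.002:
    z-=.001;r=movel(p(z),rate=.02,f_stop=15);o=get_obs();f=o['ft_force']-f0
    if z<.02: print(round(z,4),round(o['eef_pos'][2]-.025,4),f.round(2))
    if f[2]>6 or r: break
pause(.15);o=get_obs();print('hold',o['eef_pos'][2]-.025,(o['ft_force']-f0).round(2),o['time'])
```

```text
0.02 0.0199 [-0.44  0.28  0.34]
0.019 0.0189 [-0.97 -0.41 -0.54]
0.018 0.0179 [-0.75 -0.65  0.14]
0.017 0.0169 [ 0.18  0.48 -0.11]
0.016 0.0159 [-0.97 -0.17 -0.  ]
0.015 0.015 [-0.16  0.13  0.34]
0.014 0.0139 [-0.7   0.13  0.11]
0.013 0.0129 [-1.4  -0.65 -0.86]
0.012 0.0119 [-0.8  -0.17  0.13]
0.011 0.0109 [-0.18 -0.71 -0.74]
0.01 0.0099 [-0.41 -0.06  0.65]
0.009 0.0089 [-0.81 -0.14 -0.16]
0.008 0.0079 [ 0.17 -0.28 -0.18]
0.007 0.0069 [ 0.51 -0.98 -0.16]
0.006 0.0059 [-0.63 -0.75  0.84]
0.005 0.0049 [-1.78 -0.63  0.38]
0.004 0.0039 [-0.6  -1.08  0.19]
0.003 0.0029 [-0.29 -0.76 -0.44]
0.002 0.0019 [-0.52 -0.23  0.42]
hold 0.0020039890272359473 [-0.79 -0.05  0.01] 33.6417
```

Run:
```python
from look import *
x=np.array([0,0,-1.]);p=lambda z:tcp([.5215,-.105,z],x)
f0=get_obs()['ft_force']
r=movel(p(-.014),rate=.02,f_stop=7);o=get_obs()
print(r,o['eef_pos'][2]-.025,(o['ft_force']-f0).round(2),o['time'])
a,b=look('p7.png')
print(inner(b,(.616,-.056)))
```

```text
True -0.003241404336557209 [-0.35  0.13  6.7 ] 34.0833
(array([ 0.61663218, -0.05680164]), np.float64(0.015929632932464296), np.float64(0.0014675916598319793))
```

View pics/p7.png

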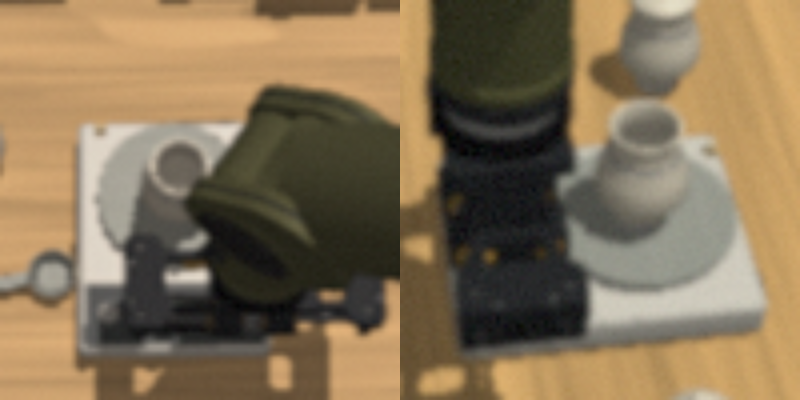

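Run:
```python
from look import *
x=np.array([0,0,-1.]);p=lambda z:tcp([.5215,-.105,z],x)
def fz():
    v=[]
    for _ in range(5): pause(.02);v.append(get_obs()['ft_force'][2])
    return np.mean(v)
F=[]
for z in(-.0035,-.0028,-.002,-.001,0,.001,.003):
    movel(p(z),rate=.02);F.append((z,round(fz(),2),round(get_obs()['eef_pos'][2]-.025,4)))
print(F,get_obs()['time'])
```

```text
[(-0.0035, np.float64(6.26), np.float64(-0.0033)), (-0.0028, np.float64(3.45), np.float64(-0.0028)), (-0.002, np.float64(2.98), np.float64(-0.002)), (-0.001, np.float64(2.61), np.float64(-0.001)), (0, np.float64(1.26), np.float64(0.0)), (0.001, np.float64(1.07), np.float64(0.0008)), (0.003, np.float64(0.35), np.float64(0.003))] 36.5167
```

The force profile fits the key: about 1 to 3.5 N over 4 mm, then a hard stop at over 6 N, so it went fully down. I'll withdraw, check and hand in.

Run:
```python
from look import *
x=np.array([0,0,-1.]);p=lambda z:tcp([.5215,-.105,z],x)
movel(p(.09),rate=.12);movel(tcp([.40,-.13,.17],x),rate=.2);pause(.3)
a,b=look('p8.png')
print(inner(a,(.614,-.055)),inner(b,(.616,-.056)),get_obs()['time'],get_obs()['ft_force'])
b0=cv2.imread('pics/side0.png')[:,:,::-1].astype(int)
T0=[('tare',(.5215,-.105,.039)),('power',(.523,-.002,.039))]
for n,P in T0:
    u,v=proj(b,[P])[0].round().astype(int);print(n,np.abs(b['frame'][v-5:v+6,u-5:u+6].astype(int)-b0[v-5:v+6,u-5:u+6]).mean())
sign_off()
```

```text
(array([ 0.61396537, -0.05501932]), np.float64(0.01737567283926498), np.float64(0.0004646901946170651)) (array([ 0.61668275, -0.05660841]), np.float64(0.01591824758076414), np.float64(0.0015823493716631977)) 38.6833 [ 0.55786853 -0.69454732  0.55463906]
tare 13.256198347107437
power 10.057851239669422
the job is handed in; nothing more can be done
```

View pics/p8.png

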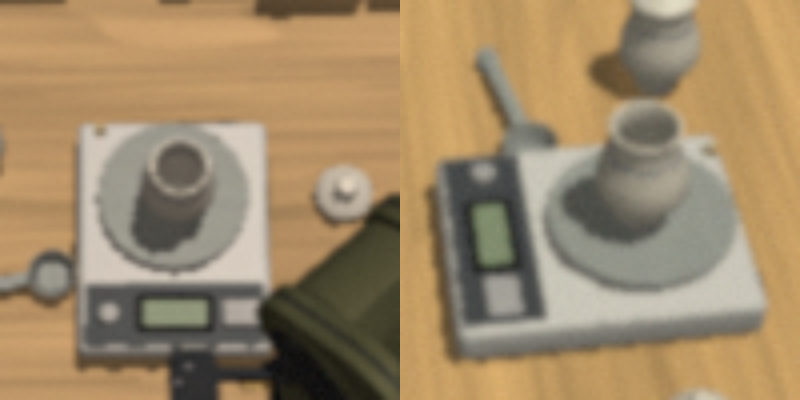

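I tapped the caddy to the middle of the pan in two slow pushes, pressed the tare key fully down and let it go. I handed the job in at 38.7 s, with the hand clear of everything. No verdict is reported.

**Final checks**
- **Caddy:** it stands upright and did not move during the press. It is about 0–3 mm from the pan's centre. The top view puts it 2–3 mm to the right and the side view about 1 mm to the left, within the 2 mm calibration error.
- **Tare key:** the force followed the key's spring over about 4 mm and then hit a hard stop at over 6 N. It dropped back to about zero on release.
- **Power key and other things:** the hand never pressed on the power key. The scoop, lid and filled caddy look unmoved in the last pictures; the boxes, phone and marker were outside those crops and I did not re-check them.

**What failed or disagreed**
- **Fingertip reach:** the first press stopped about 30 mm above the key, because the fingertips reach roughly 35 mm less far than I took from the tool description.
- **Push height:** for the same reason, both pushes probably touched the caddy near its neck rather than its belly. It slid without tipping.
- **Picture comparison of the keys:** this check was inconclusive, because the lighting changed between pictures. The key being up rests on the force reading.

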